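# Switch on the light stand and set its polariser

### The job

Get the microscope's light stand ready: first press its lamp button fully down with a fingertip, then gently push the polariser ring's lever around until the lever stands over the one long mark of the scale. Push only: do not pinch the lever or force it, and leave the dish and everything else standing where they are.

Things in the scene. Friction and masses are not known exactly. Their poses are not given: they have to be found in the camera images.
- stand: Light stand, a white flat box fixed to the bench, 300 (its x) x 380 (its y) x 60 mm high. Origin: centre of its underside. The ring's vertical axis is at (0, +30 mm) in the stand's frame, the lamp button at (0, -152 mm). In the middle of the ring is a glass window of 104 mm diameter, 69 mm up, with the dish on it.
- lamp_top (a point): Centre of the top face of the lamp push button, a plain grey disc of 28 mm diameter in a dark metal collar of 44 mm diameter and 12 mm height, on the stand's top. The face is 78 mm above the bench. It travels 6 mm straight down against a spring, reaching the bottom at 5 N, and springs back.
- lamp (a joint): Travel of the lamp button, 0 up to 0.006 m fully down; from 0.004 it counts as pressed.
- scale: Flat metal scale disc, 214 mm diameter, under the polariser ring, fixed to the stand; top 63 mm above the bench. Origin: on the ring's axis, 60 mm above the bench. Its x axis points along the one long broad black mark (31 x 6 mm, 74 to 105 mm from the axis); short thin marks (11 x 2.5 mm) lie every 10 degrees, six on either side. Its direction differs from run to run.
- long_mark (a point): The point, 122 mm out from the ring's axis along the long mark and 85 mm above the bench, where point lever_tab comes to lie when the lever is set. Nothing is there to touch. Axes as scale.
- lever_tab (a point): Middle of the upright black tab ending the ring's lever: 28 mm along the radius (108 to 136 mm from the ring's axis), 12 mm wide, 67 to 107 mm above the bench; this point is 122 mm from the axis, 85 mm up. x points outward along the lever, z up. A bar 4 mm wide, 70 to 76 mm up, joins tab and ring (144 mm diameter, top 76 mm up). 2 to 3 N sideways on the tab turns it; it stays where left.
- polariser (a joint): Angle of the ring and lever relative to the stand, rad: 0 when the lever points along the stand's x, growing counterclockwise seen from above; stops at -1.35 and 1.35. The lever starts clockwise of the long mark, 0.4 to 2 rad from it.
- dish: Clear specimen dish, 84 mm diameter, 15 mm high, loose on the glass in the middle of the ring. Origin: centre of its underside. Leave alone.
- oil: Small amber bottle with black cap, 28 mm diameter, 55 mm high, loose on the stand's top near its corner at +x, -y. Origin: centre of its underside. Leave alone.
- objective: Brass lens barrel, 26 mm diameter, 46 mm high, standing loose on the stand's top near its corner at -x, -y. Origin: centre of its underside. Leave alone.
- jar: Clear jar with white lid, 60 mm diameter, 75 mm high, loose on the bench. Origin: centre of its underside. Leave alone.
- slide_box: Flat blue slide box, 85 x 175 x 26 mm, loose on the bench beside the stand. Origin: centre of its underside. Leave alone.
- eyepiece: Black eyepiece, 36 mm diameter, 56 mm high, loose on the bench. Origin: centre of its underside. Leave alone.
- handset: Flat black remote control, 100 x 45 x 18 mm, loose on the bench beside the stand. Origin: centre of its underside. Leave alone.

How it is judged:
On the way, in this order (a step that is already met when the one before it is completed fails the run):
1. the lamp button is pressed down (value of joint lamp above 0.004 m and not (angle between the x axis of lever_tab and the x axis of scale, either way round below 0.052 rad)), for 0.1 s.
2. the lever stands over the long mark (angle between the x axis of lever_tab and the x axis of scale, either way round below 0.052 rad), for 0.2 s.
At the end, for the whole second after the job is handed in: The lever points along the long mark within 3 degrees and is still, the lamp button has sprung back up, and the seven loose things are within 20 mm of where they stood (angle between the x axis of lever_tab and the x axis of scale, either way round below 0.052 rad and velocity of joint polariser between -0.02 and 0.02 rad/s and value of joint lamp below 0.002 m and distance of each of dish, oil, objective, jar, slide_box, eyepiece, handset from where it was at the start of the episode below 0.02 m); the robot touches nothing.
It fails at once if the lever is pinched (more than 3 N on both halves of the tab at once) (contact force between the fingers and polariser_c0 above 3 N and contact force between the fingers and polariser_c1 above 3 N).
It fails at once if the ring or lever is forced (more than 20 N) (contact force between anything else and polariser above 20 N).
It fails at once if a loose thing is moved by more than 20 mm, lifted or tipped (distance of any of dish, oil, objective, jar, slide_box, eyepiece, handset from where it was at the start of the episode above 0.02 m or angle between any of dish, oil, objective, jar, slide_box, eyepiece, handset's own z axis and vertical above 0.4 rad).
It also fails if it takes over 48 s, if anything falls off the work surface, if the arm or the gripper's body presses on something with over 40 N, if the wrist force passes 120 N, or if a joint passes its speed limit or range.

### The arm

A 7-joint arm with a two-finger parallel gripper is mounted at the origin on the work surface. World frame = base frame: x ahead of the robot, y to its left, z up, the work surface at z = 0. Lengths are in m, angles in rad, forces in N, time in s.
With the tool pointing down it reaches from about 0.425 to 0.925 m from the base axis. Payload 6.8 kg.
Tool frame: the origin (TCP) lies at the very end of the fingers, on their centre line; the grasp point (between the pads) lies 19 mm behind it; z points along the fingers, y is the line along which they close (so a half turn about z gives the same grasp; the last joint's range is limited). The gripper opens to 85 mm and grips with 20 to 120 N. Pads are 22 mm wide; open, the fingers measure 114 mm over their backs; the gripper's body (76 mm by 85 mm) begins 54 mm behind the grasp point. The pads swing forward as they close: fully open they stand 13 mm farther back than shut.
Start: joints at [-1.456, 0.477, 0.022, 1.555, -0.011, 1.109, -0.083], TCP at [0.149, 0.658, 0.231] pointing down, gripper open.
Joint ranges: [-2.96, 2.96], [-0.34, 2.1], [-1.41, 1.46], [0.24, 2.44], [-1.37, 4.51], [0.17, 1.92], [-2.96, 2.96]. Speed limits (rad/s): [2.39, 2.39, 3.14, 3.14, 3.14, 3.14, 3.14].

### API

Orientations are given as a rotation vector (axis times angle).
In Python, from bench import r gives the robot as it stands.
- The arm moves only by the tool play_rows, never from a script. Its argument "targets" is text: rows parted by semicolons, each of 5 numbers parted by spaces: the closure, from -1 (fully open) to 1 (shut), then the shift along the tool's x, y, z in m, then the turn about the tool's z in rad. In form: gripper dx dy dz spin; .... A call has 1 to 8 rows; each row is the pose to reach, as a shift and turn from the pose commanded when the call began, along the tool's axes at that moment; what a row does not reach only later rows make up. A row lasts 1/12 s, in which the tool goes at most 41.7 mm and 7.16 degrees, less where a joint would pass 70% of its speed; a pose out of reach is approached as far as the arm can. A call with a gripper value outside its range is refused whole. The fingers move at their own pace and stop on an object; "squeeze" is the grip in N (left out, the last holds). Time passes only in rows, so rows that repeat a pose let the fingers close. It gives the time, the measured TCP pose, the force, the opening and the grip force at its end, in the units of the state.
- r.get_obs(): the state, without advancing time (a new reading comes with each control period).
- r.grab_frame(name): name is "side" or "top" or "wrist"; returns the picture (384x512x3 uint8, red, green, blue); there is no depth.
- r.camera_info(name): a dict with "fov_y" (degrees; the focal length in pixels is half the picture's height over the tangent of half this angle, whatever the lens; pixels are square), "cx", "cy" (the principal point, pixels), "position" and "rotation" of the camera in the world. Camera axes: x right, y down, z forward; pixel columns grow to the right and rows downward; lengths in m; the calibration is good to about 2 mm. A picture is of the moment at which its call begins: read the wrist's pose just before it. camera_info takes no time and is no camera call; for the wrist camera it gives the pose at the moment of the call.
- r.hand_in(): hands the job in; it is judged then, once.
The state is a dict: "clock": time; "joints": joint angles; "qvel": joint speeds; "tau": joint torques, N m; "tcp_pos": TCP position; "orientation": TCP orientation; "contact_force": force on the tool from outside, world axes, zero at the start; "moment": the same for the moment, N m; "grip_width": finger opening in m; "gripper_force": force on a finger pad.
Only numpy, scipy, OpenCV 4.12 (cv2) and the standard library are available. Lean on these libraries where they do the work, as an engineer would, in place of code of your own. Each camera call takes 0.05 s, during which the arm holds its last target. There are 200 camera calls.

## Working session

There is one attempt and no reset: what is moved stays moved. The work goes in short steps, Python scripts to look and compute and a tool call to move; the robot and the scene stay as the last step left them, time stands still between calls to the robot, and variables do not carry over. Pictures are saved under pics/ and viewed, at most 10 in all, crops included, and the job is handed in when it is done.

Besides the shell and the picture viewer there is one more tool, called after "Emit:" as a command line: name --argument value ..., lists and objects as JSON in quotes. play_rows: Moves the arm, as the interface text tells. Its arguments: {"type":"object","properties":{"targets":{"type":"string"},"squeeze":{"type":"number"}},"required":["targets"]}

```bash
mkdir -p pics; python3 - <<'E'
from bench import r
import cv2,numpy as np
o=r.get_obs();print(o['clock'],o['tcp_pos'],o['orientation'],o['grip_width'])
for n in('top','side'):
    i=r.camera_info(n);print(n,i)
    cv2.imwrite(f'pics/{n}0.png',cv2.cvtColor(r.grab_frame(n),cv2.COLOR_RGB2BGR))
E
```

```text
0.0 [0.14903553 0.65773427 0.23031808] [-3.49198210e-01 -3.12207459e+00  2.90537036e-03] 0.08528006924424206
top {'fov_y': 54.600823952566756, 'cx': 259.69331738851076, 'cy': 191.153632012231, 'position': array([0.39108502, 0.00235031, 1.19196869]), 'rotation': array([-2.18015163,  2.12231017, -0.13668126])}
side {'fov_y': 54.869374624326205, 'cx': 262.32644327338704, 'cy': 197.94209090294706, 'position': array([-0.02044122, -0.51682591,  0.75826968]), 'rotation': array([-2.14646282,  0.94181527, -0.42335231])}
```

View pics/top0.png

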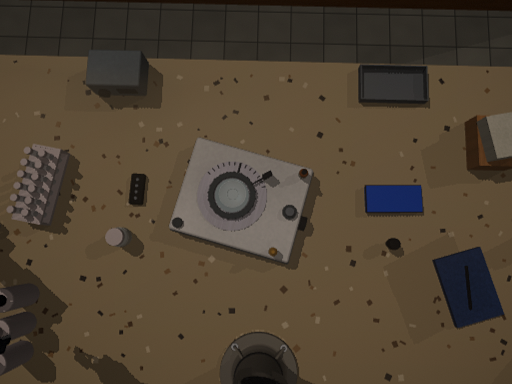

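View pics/side0.png

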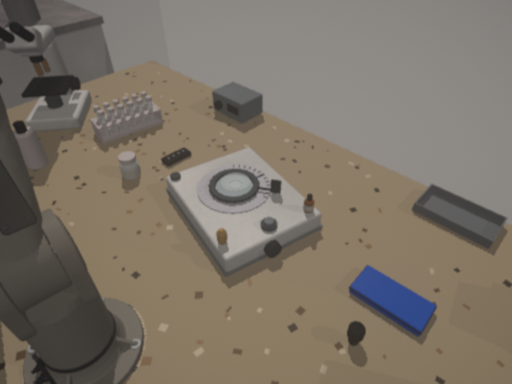

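The top view shows the ring centre near (232,196), tab near (267,176), long mark near (240,168), and button near (290,212). Next I'll zoom in and measure.

```bash
cat > h.py <<'E'
import cv2,numpy as np
from bench import r
from scipy.spatial.transform import Rotation as R
def ray(n,u,v,z,i=None):
    i=i or r.camera_info(n)
    f=192/np.tan(np.radians(i['fov_y']/2))
    q=np.array(i['rotation']); M=R.from_rotvec(q).as_matrix() if q.size==3 else q
    d=M@np.array([(u-i['cx'])/f,(v-i['cy'])/f,1]);p=np.array(i['position'])
    return p+d*(z-p[2])/d[2]
E
python3 - <<'E'
from h import *
im=cv2.imread('pics/top0.png')
cv2.imwrite('pics/c.png',cv2.resize(im[130:270,160:325],None,fx=4.2,fy=4.2,interpolation=cv2.INTER_CUBIC))
for nm,u,v,z in [('ring',232,196,.076),('btn',290,212,.078),('tab',267,176,.107),('mark',240,168,.063),('oil',304,173,.115),('obj',272,252,.1)]:
    print(nm,ray('top',u,v,z).round(4))
for nm,u,v,z in [('ring',234,185,.076),('btn',269,224,.078),('tab',276,183,.107)]:
    print(nm,ray('side',u,v,z).round(4))
hsv=cv2.cvtColor(im,cv2.COLOR_BGR2HSV)
m=((hsv[...,1]<60)&(hsv[...,2]>95)).astype(np.uint8)
m=cv2.morphologyEx(m,cv2.MORPH_CLOSE,np.ones((9,9)))
c=max(cv2.findContours(m,0,2)[0],key=cv2.contourArea);b=cv2.minAreaRect(c)
print(b); print([ray('top',*p,.06).round(4) for p in cv2.boxPoints(b)])
E
```

```text
ring [0.5214 0.0925 0.076 ]
btn [ 0.4775 -0.0832  0.078 ]
tab [ 0.5801 -0.0113  0.107 ]
mark [0.6106 0.0721 0.063 ]
oil [ 0.5905 -0.1196  0.115 ]
obj [ 0.3584 -0.0313  0.1   ]
ring [0.5234 0.0881 0.076 ]
btn [ 0.4747 -0.0895  0.078 ]
tab [ 0.5831 -0.018   0.107 ]
((240.4811248779297, 198.56602478027344), (123.48712921142578, 95.60293579101562), 15.945395469665527)
[array([0.4217, 0.2844, 0.06  ]), array([0.7104, 0.2191, 0.06  ]), array([ 0.6122, -0.1535,  0.06  ]), array([ 0.3303, -0.0772,  0.06  ])]
```

View pics/c.png

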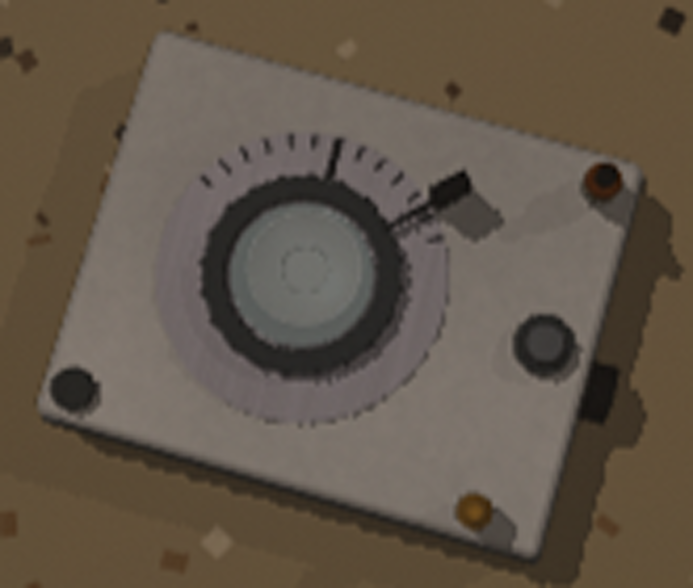

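Zoomed crop: ring centre is at crop (304,276), long mark (333,159), tab (450,190), button (545,343). In the world, the ring axis is ≈(0.521,0.092), the button ≈(0.476,-0.086), the lever ≈-60° and the mark ≈-13°. I'll move over the stand with the fingers shut, keeping clear of the base.

Emit:
play_rows --targets "1 -0.36 -0.235 0 0;1 -0.36 -0.235 0 0;1 -0.36 -0.235 0 0;1 -0.36 -0.235 0 0;1 -0.36 -0.235 0 0;1 -0.36 -0.235 0 0;1 -0.36 -0.235 0 0;1 -0.36 -0.235 0 0" --squeeze 20

```text
clock: 0.77
tcp_pos: [0.382, 0.4171, 0.2311]
orientation: [-0.349, -3.122, 0.0]
contact_force: [0.4, -0.3, -0.3]
grip_width: -0.0001
gripper_force: 0.0
```

Emit:
play_rows --targets "1 -0.155 -0.29 0 0;1 -0.155 -0.29 0 0;1 -0.155 -0.29 0 0;1 -0.155 -0.29 0 0;1 -0.155 -0.29 0 0;1 -0.155 -0.29 0 0;1 -0.155 -0.29 0 0;1 -0.155 -0.29 0 0"

```text
clock: 1.43
tcp_pos: [0.4681, 0.099, 0.2313]
orientation: [-0.351, -3.122, 0.0]
contact_force: [1.2, 0.8, -1.1]
grip_width: 0.0002
gripper_force: 0.0
```

```bash
python3 - <<'E'
from h import *
o=r.get_obs();i=r.camera_info('wrist');print(o['tcp_pos'],o['orientation'],i)
cv2.imwrite('pics/w0.png',cv2.cvtColor(r.grab_frame('wrist'),cv2.COLOR_RGB2BGR))
E
```

```text
[0.46814373 0.0990428  0.2312746 ] [-3.50975109e-01 -3.12183431e+00  1.67886210e-04] {'fov_y': 60.87928637621669, 'cx': 257.76838115583007, 'cy': 191.16375518134828, 'position': array([0.40383149, 0.11361103, 0.37411927]), 'rotation': array([2.28604786, 1.82790243, 0.24080574])}
```

View pics/w0.png

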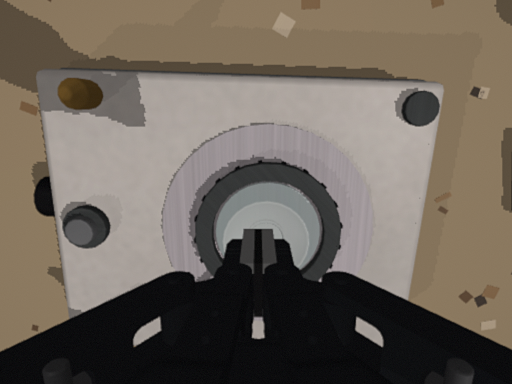

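The wrist view shows the button face at about (79,233), with the ring centred near column 268. The fingers hide the marks.

```bash
python3 - <<'E'
from h import *
print(ray('wrist',79,233,.078),ray('wrist',268,163,.076), ray('wrist',195,225,.076),ray('wrist',341,225,.076))
im=cv2.imread('pics/top0.png')
g=cv2.cvtColor(im,cv2.COLOR_BGR2GRAY)
# ring: large dark blob in the crop; dark marks/tab
m=(g<62).astype(np.uint8); m[:130]=0;m[270:]=0;m[:,:160]=0;m[:,325:]=0
n,l,s,c=cv2.connectedComponentsWithStats(m)
for k in range(1,n):
    if s[k,4]>5 and 195<c[k][0]<300 and 155<c[k][1]<240: print(c[k].round(1),s[k])
E
```

```text
[ 0.48464396 -0.09154612  0.078     ] [0.4596532  0.10297307 0.076     ] [0.50303164 0.02032721 0.076     ] [0.53532296 0.15858161 0.076     ]
[235.3 193.2] [208 163  64  57 971]
[280.  231.4] [ 170  173  153   96 1577]
[289.3 211.8] [282 205  15  15 159]
```

Emit:
play_rows --targets "1 -0.05 -0.18 0 0;1 -0.05 -0.18 0 0;1 -0.05 -0.18 0 0;1 -0.05 -0.18 0 0;1 -0.05 -0.18 0.06 0;1 -0.05 -0.18 0.1 0;1 -0.05 -0.18 0.12 0;1 -0.05 -0.18 0.12 0"

```text
clock: 2.15
tcp_pos: [0.4719, -0.0848, 0.1052]
orientation: [-0.349, -3.11, 0.004]
contact_force: [-1.1, 0.6, 0.1]
grip_width: -0.0001
gripper_force: 0.0
```

```bash
python3 - <<'E'
from h import *
o=r.get_obs();print(o['tcp_pos'],o['contact_force'])
a=r.grab_frame('wrist')[...,::-1];b=r.grab_frame('side')[120:280,180:360,::-1]
b=cv2.resize(b,None,fx=2.4,fy=2.4)
a=cv2.copyMakeBorder(a[:,:360],0,0,0,0,0)
cv2.imwrite('pics/w1.png',np.hstack([a,b[:384,:432]]))
E
```

```text
[ 0.47191804 -0.08476677  0.10521686] [-1.11991835  0.56639108  0.0647594 ]
```

View pics/w1.png

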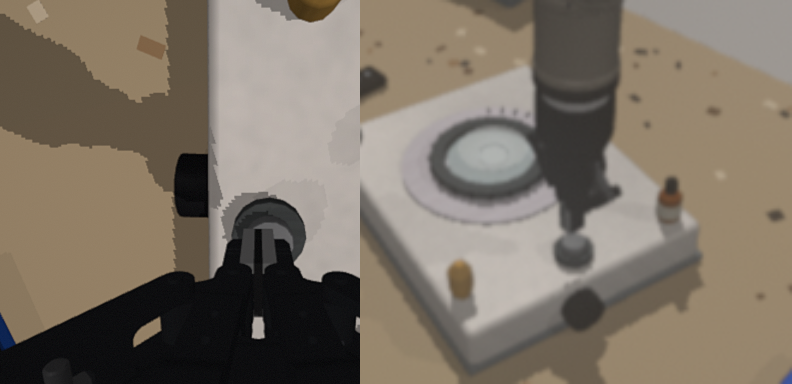

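The fingertip hangs just above the button. In the wrist view the collar centre is at about (268,231), a few mm to the tool's +y.

```bash
python3 - <<'E'
from h import *
o=r.get_obs();p=o['tcp_pos'];M=R.from_rotvec(o['orientation']).as_matrix()
for u,v,z in((268,229,.078),(268,233,.072)):
    b=ray('wrist',u,v,z);print(b,M.T@(b-p))
E
```

```text
[ 0.48107616 -0.0796538   0.078     ] [-0.00375443  0.00593088  0.03285416]
[ 0.48590533 -0.08051981  0.072     ] [-0.00867653  0.00616157  0.03883669]
```

Emit:
play_rows --targets "1 -0.005 0.006 0 0;1 -0.005 0.006 0.015 0;1 -0.005 0.006 0.028 0;1 -0.005 0.006 0.034 0;1 -0.005 0.006 0.036 0;1 -0.005 0.006 0.037 0;1 -0.005 0.006 0.037 0"

```text
clock: 2.83
tcp_pos: [0.4856, -0.0791, 0.0761]
orientation: [0.347, 3.118, 0.002]
contact_force: [1.9, 2.6, 4.3]
grip_width: -0.0002
gripper_force: 2.4
```

Emit:
play_rows --targets "1 0 0 0.001 0;1 0 0 0.002 0;1 0 0 0.003 0;1 0 0 0.004 0;1 0 0 0.004 0;1 0 0 0.004 0;1 0 0 0.004 0"

```text
clock: 3.42
tcp_pos: [0.4859, -0.0791, 0.0753]
orientation: [0.349, 3.118, 0.006]
contact_force: [-10.3, 6.1, 48.3]
grip_width: 0.0001
gripper_force: 24.3
```

```bash
python3 - <<'E'
from h import *
o=r.get_obs();print(o['tcp_pos'],o['contact_force'])
a=r.grab_frame('wrist')[...,::-1][150:300,180:400]
b=r.grab_frame('side')[180:260,230:310,::-1]
cv2.imwrite('pics/w2.png',np.hstack([cv2.resize(a,(440,300)),cv2.resize(b,(300,300))]))
E
```

```text
[ 0.48586658 -0.0790942   0.07527379] [-10.3325725    6.07062092  48.29897072]
```

View pics/w2.png

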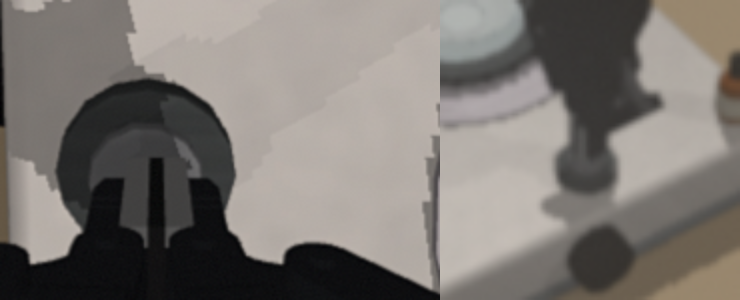

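The button is under the finger, flush with its collar, so it is fully pressed. Next: lift, move to the lever's clockwise side, and turn the tool to face the tab.

Emit:
play_rows --targets "1 0 0 -0.03 0;1 0 0 -0.07 0;1 -0.03 0.03 -0.075 0.12;1 -0.058 0.062 -0.075 0.24;1 -0.058 0.062 -0.075 0.36;1 -0.058 0.062 -0.075 0.48;1 -0.058 0.062 -0.075 0.6;1 -0.058 0.062 -0.075 0.72"

```text
clock: 4.18
tcp_pos: [0.5539, -0.0322, 0.1463]
orientation: [1.434, 2.794, 0.001]
contact_force: [-0.5, 0.6, -0.6]
grip_width: -0.0003
gripper_force: 0.0
```

```bash
python3 - <<'E'
from h import *
a=r.grab_frame('wrist')[...,::-1]
b=r.grab_frame('side')[130:250,200:340,::-1]
o=r.get_obs();print(o['tcp_pos'],o['contact_force'],R.from_rotvec(o['orientation']).as_matrix().round(3))
cv2.imwrite('pics/w3.png',np.hstack([a,cv2.resize(b,(280,384))]))
E
```

```text
[ 0.55374833 -0.03221894  0.14609568] [-0.04637859  0.49657342  0.42604097] [[-0.587  0.81   0.   ]
 [ 0.81   0.587 -0.   ]
 [-0.     0.    -1.   ]]
```

View pics/w3.png

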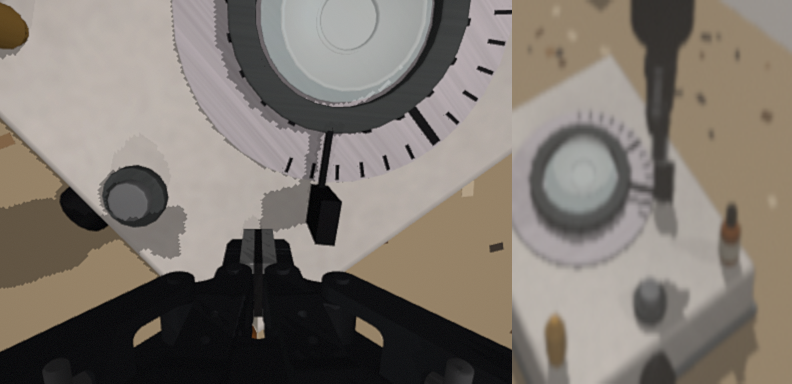

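The wrist view shows the long mark running (413,112)–(436,142), the lever bar (329,132)–(322,182), the tab just ahead of the fingers (313–341, 185–245), and tick marks along the disc's rim.

```bash
python3 - <<'E'
from h import *
from scipy.optimize import least_squares
im=cv2.imread('pics/w3.png')[:,:512]
g=cv2.cvtColor(im,cv2.COLOR_BGR2GRAY);m=(g<60).astype(np.uint8)
n,l,s,c=cv2.connectedComponentsWithStats(m)
P=[];big=None
for k in range(1,n):
    if 15<s[k,4]<900 and c[k][0]>270 and c[k][1]<190:
        w=ray('wrist',*c[k],.063);print(c[k].round(),s[k,4],w.round(4))
        if s[k,4]>150: big=w
        elif s[k,4]<150: P.append(w[:2])
P=np.array(P)
f=least_squares(lambda a:np.hypot(*(P-a).T)-.0985,[.522,.09],loss='soft_l1',f_scale=.001)
print('axis free r',f.x,f.fun.round(4))
a=f.x
for A in(a,[.522,.0905]):
    ang=lambda u,v,z:np.degrees(np.arctan2(*(ray('wrist',u,v,z)[:2]-A)[::-1])).round(2)
    print([ang(*q) for q in((413,112,.063),(425,127,.063),(436,142,.063),(329,132,.076),(325,160,.076),(322,182,.076))])
    print([np.degrees(np.arctan2(*(p-A)[::-1])).round(1) for p in P])
print([ray('wrist',u,v,z).round(4) for u,v,z in((313,185,.107),(341,210,.107),(333,245,.107),(312,243,.107))])
E
```

```text
[503.  12.] 56 [0.6064 0.1557 0.063 ]
[468.  22.] 22 [0.5924 0.1387 0.063 ]
[496.  42.] 54 [0.6156 0.141  0.063 ]
[452.  61.] 27 [0.6012 0.1163 0.063 ]
[485.  70.] 52 [0.622  0.1248 0.063 ]
[429.  93.] 25 [0.603  0.0928 0.063 ]
[470.  95.] 51 [0.6255 0.1078 0.063 ]
[452. 118.] 47 [0.6264 0.0905 0.063 ]
[371. 119.] 17 [0.5829 0.0574 0.063 ]
[410. 152.] 38 [0.6189 0.0567 0.063 ]
[386. 162.] 41 [0.6108 0.0414 0.063 ]
[288. 165.] 36 [ 5.567e-01 -1.000e-04  6.300e-02]
[312. 170.] 51 [0.5727 0.0067 0.063 ]
[362. 169.] 42 [0.6003 0.0276 0.063 ]
[337. 172.] 44 [0.5875 0.016  0.063 ]
axis free r [0.52748888 0.09430797] [ 0.0014 -0.0198  0.0012 -0.0215  0.0008 -0.023   0.0004  0.0005 -0.0319
  0.0004  0.0002  0.0003  0.0001  0.0002  0.0001]
[np.float64(-12.44), np.float64(-12.15), np.float64(-12.22), np.float64(-60.13), np.float64(-59.89), np.float64(-59.71)]
[np.float64(37.9), np.float64(34.3), np.float64(27.9), np.float64(16.6), np.float64(17.9), np.float64(-1.1), np.float64(7.8), np.float64(-2.2), np.float64(-33.6), np.float64(-22.3), np.float64(-32.4), np.float64(-72.8), np.float64(-62.7), np.float64(-42.5), np.float64(-52.5)]
[np.float64(-8.99), np.float64(-9.22), np.float64(-9.64), np.float64(-54.67), np.float64(-55.56), np.float64(-56.0)]
[np.float64(37.7), np.float64(34.4), np.float64(28.3), np.float64(18.0), np.float64(18.9), np.float64(1.6), np.float64(9.5), np.float64(0.0), np.float64(-28.5), np.float64(-19.2), np.float64(-28.9), np.float64(-69.0), np.float64(-58.8), np.float64(-38.8), np.float64(-48.7)]
[array([0.5671, 0.003 , 0.107 ]), array([0.5898, 0.0008, 0.107 ]), array([ 0.6002, -0.0191,  0.107 ]), array([ 0.5891, -0.0256,  0.107 ])]
```

Emit:
play_rows --targets "1 0 0 0.03 0.1;1 0 0 0.055 0.1;1 0 0 0.06 0.1;1 0 0 0.06 0.1;1 0 0.005 0.06 0.1;1 0 0.01 0.06 0.1;1 0 0.01 0.06 0.1"

```text
clock: 4.87
tcp_pos: [0.5641, -0.0255, 0.0869]
orientation: [1.561, 2.723, 0.004]
contact_force: [1.4, 0.1, 0.3]
grip_width: 0.0003
gripper_force: 0.0
```

```bash
cat > arc.py <<'E'
import sys
from h import *
A=np.array([.5275,.0943]);d=float(sys.argv[1])
o=r.get_obs();p=o['tcp_pos'];M=R.from_rotvec(o['orientation']).as_matrix()
print(p.round(4),o['contact_force'].round(1))
q=p[:2]-A;now=np.degrees(np.arctan2(q[1],q[0])+np.arctan2(d,.122));ya=np.degrees(np.arctan2(M[1,1],M[0,1]))
print('lever-equivalent',now.round(2),'radius',np.hypot(*q),'tool y',ya)
for th in map(float,sys.argv[2:]):
    t=np.radians(th);u=np.array([np.cos(t),np.sin(t)]);w=np.array([-u[1],u[0]])
    e=M.T@np.r_[A+.122*u-d*w-p[:2],0]
    print(th,e[:2].round(4),'spin',np.radians(ya-(th+90)).round(3))
E
python3 arc.py .016 -68 -66 -64 -62 -60 -58 -56 -54 -52
```

```text
[ 0.5641 -0.0255  0.0869] [1.4 0.1 0.3]
lever-equivalent -65.56 radius 0.12521901288839227 tool y 30.36349957047079
-68.0 [ 0.0034 -0.0046] spin 0.146
-66.0 [ 0.0023 -0.0004] spin 0.111
-64.0 [0.0014 0.0038] spin 0.076
-62.0 [0.0006 0.008 ] spin 0.041
-60.0 [-0.0001  0.0122] spin 0.006
-58.0 [-0.0006  0.0165] spin -0.029
-56.0 [-0.001   0.0208] spin -0.063
-54.0 [-0.0012  0.0251] spin -0.098
-52.0 [-0.0012  0.0294] spin -0.133
```

Approach until contact, then begin the push.

Emit:
play_rows --targets "1 0.001 0.004 0 0;1 0.0005 0.008 0 0;1 0 0.012 0 0;1 -0.0005 0.0165 0 -0.03;1 -0.001 0.021 0 -0.06;1 -0.001 0.025 0 -0.1;1 -0.001 0.0295 0 -0.13;1 -0.001 0.0295 0 -0.13"

```text
clock: 5.53
tcp_pos: [0.5887, -0.0123, 0.0853]
orientation: [1.381, 2.821, 0.0]
contact_force: [-0.2, -0.8, -0.3]
grip_width: 0.0
gripper_force: 0.1
```

```bash
python3 arc.py .016 -50 -48 -46 -44 -42 -40 -38 -36; python3 - <<'E'
from h import *
cv2.imwrite('pics/w4.png',r.grab_frame('wrist')[...,::-1])
E
```

```text
[ 0.5887 -0.0123  0.0853] [-0.2 -0.8 -0.3]
lever-equivalent -52.68 radius 0.12287052572559401 tool y 37.847616850106625
-50.0 [-0.0008  0.0057] spin -0.038
-48.0 [-0.0012  0.01  ] spin -0.072
-46.0 [-0.0013  0.0143] spin -0.107
-44.0 [-0.0014  0.0186] spin -0.142
-42.0 [-0.0012  0.0229] spin -0.177
-40.0 [-0.001   0.0271] spin -0.212
-38.0 [-0.0005  0.0314] spin -0.247
-36.0 [0.     0.0357] spin -0.282
```

View pics/w4.png

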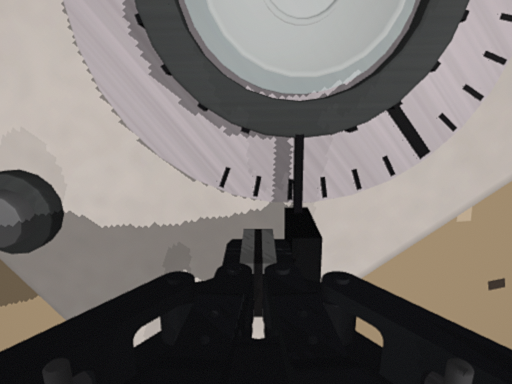

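The lever bar is at (297–299, 136–207), between ticks 3 and 4 from the long mark, so it is turning with the finger. I'll continue.

Emit:
play_rows --targets "1 -0.001 0.0055 0 -0.04;1 -0.001 0.01 0 -0.07;1 -0.0015 0.0145 0 -0.11;1 -0.0015 0.0185 0 -0.14;1 -0.001 0.023 0 -0.18;1 -0.001 0.027 0 -0.21;1 -0.0005 0.0315 0 -0.25;1 0 0.0355 0 -0.28"

```text
clock: 6.25
tcp_pos: [0.616, 0.0091, 0.0851]
orientation: [0.974, 2.987, -0.001]
contact_force: [-0.4, -2.5, -1.6]
grip_width: 0.0002
gripper_force: 1.3
```

```bash
python3 arc.py .016 -34 -32 -30 -28 -26 -24 -22 -20
```

```text
[0.616  0.0091 0.0851] [-0.4 -2.5 -1.6]
lever-equivalent -36.43 radius 0.12287800960711348 tool y 53.86049979910365
-34.0 [-0.0008  0.0052] spin -0.037
-32.0 [-0.0011  0.0094] spin -0.072
-30.0 [-0.0013  0.0137] spin -0.107
-28.0 [-0.0013  0.018 ] spin -0.142
-26.0 [-0.0012  0.0223] spin -0.177
-24.0 [-0.0009  0.0266] spin -0.212
-22.0 [-0.0005  0.0309] spin -0.247
-20.0 [0.0001 0.0351] spin -0.282
```

Emit:
play_rows --targets "1 -0.001 0.005 0 -0.04;1 -0.001 0.0095 0 -0.07;1 -0.0015 0.0135 0 -0.11;1 -0.0015 0.018 0 -0.14;1 -0.001 0.0225 0 -0.18;1 -0.001 0.0265 0 -0.21;1 -0.0005 0.029 0 -0.23;1 -0.0005 0.029 0 -0.23"

```text
clock: 6.92
tcp_pos: [0.634, 0.0333, 0.0854]
orientation: [0.626, 3.078, 0.001]
contact_force: [0.4, -0.3, -0.5]
grip_width: -0.0001
gripper_force: 0.2
```

```bash
python3 arc.py .016 -21 -20 -19 -18 -17 -16 -15 -14 -13 -12; python3 - <<'E'
from h import *
i=r.camera_info('wrist');print(i['position'],i['rotation'])
cv2.imwrite('pics/w5.png',r.grab_frame('wrist')[...,::-1])
E
```

```text
[0.634  0.0333 0.0854] [ 0.4 -0.3 -0.5]
lever-equivalent -22.35 radius 0.12274814173325459 tool y 67.0212968738371
-21.0 [-0.0006  0.0028] spin -0.035
-20.0 [-0.0008  0.005 ] spin -0.052
-19.0 [-0.0009  0.0071] spin -0.069
-18.0 [-0.0011  0.0093] spin -0.087
-17.0 [-0.0011  0.0114] spin -0.104
-16.0 [-0.0012  0.0136] spin -0.122
-15.0 [-0.0012  0.0157] spin -0.139
-14.0 [-0.0011  0.0179] spin -0.157
-13.0 [-0.0011  0.02  ] spin -0.174
-12.0 [-0.0009  0.0221] spin -0.192
[0.57311374 0.05880682 0.22820454] [2.42918487 1.61190271 0.21412265]
```

View pics/w5.png

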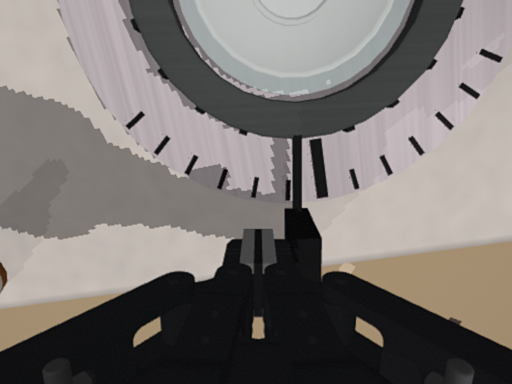

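Lever bar is at (297,136–207); the long mark is just right of it, from (316,140) to (322,197). Now to measure what's left.

```bash
python3 - <<'E'
from h import *
A=np.array([.5275,.0943])
def ang(u,v,z): 
    w=ray('wrist',u,v,z)[:2]-A;return np.degrees(np.arctan2(w[1],w[0])).round(2),np.hypot(*w).round(4)
print('mark',[ang(u,v,.063) for u,v in((316,140),(319,168),(322,197))])
print('lever',[ang(u,v,.076) for u,v in((297,140),(297,170),(297,205))])
a=ray('wrist',297,140,.076)-ray('wrist',297,205,.076);b=ray('wrist',316,140,.063)-ray('wrist',322,197,.063)
print(np.degrees(np.arctan2(a[1],a[0])),np.degrees(np.arctan2(b[1],b[0])))
E
```

```text
mark [(np.float64(-11.77), np.float64(0.075)), (np.float64(-12.16), np.float64(0.0894)), (np.float64(-12.49), np.float64(0.1051))]
lever [(np.float64(-20.24), np.float64(0.0722)), (np.float64(-20.39), np.float64(0.0864)), (np.float64(-20.52), np.float64(0.1038))]
158.8495338601022 165.7195991712223
```

Emit:
play_rows --targets "1 -0.0005 0.003 0 -0.035;1 -0.001 0.006 0 -0.06;1 -0.001 0.009 0 -0.085;1 -0.001 0.0115 0 -0.105;1 -0.001 0.0135 0 -0.12;1 -0.001 0.0155 0 -0.14;1 -0.001 0.0165 0 -0.145;1 -0.001 0.0165 0 -0.145"

```text
clock: 7.63
tcp_pos: [0.6411, 0.0475, 0.0854]
orientation: [0.403, 3.115, 0.001]
contact_force: [0.1, -1.3, -0.4]
grip_width: 0.0005
gripper_force: 0.5
```

```bash
python3 arc.py .016; python3 - <<'E'
from h import *
cv2.imwrite('pics/w6.png',r.grab_frame('wrist')[...,::-1])
E
```

```text
[0.6411 0.0475 0.0854] [ 0.1 -1.3 -0.4]
lever-equivalent -14.9 radius 0.12288098498775667 tool y 75.26477707568543
```

View pics/w6.png

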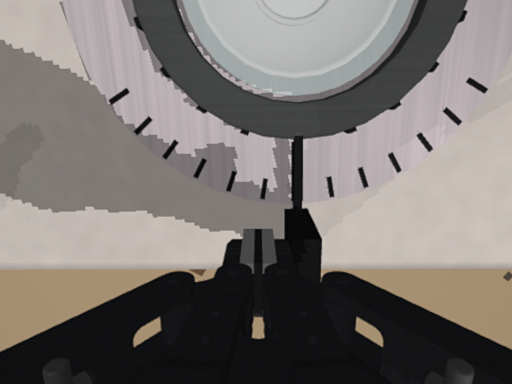

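The lever bar (297, 136–207) now covers the long mark. It sits midway between its neighbour ticks (264 and 331), about 0.8° short once parallax is allowed for. I'll nudge it 1.5 mm, hold, back off and lift.

Emit:
play_rows --targets "1 0 0.001 0 -0.01;1 0 0.002 0 -0.01;1 0 0.002 0 -0.01;1 0 0.002 0 -0.01;1 0 -0.008 0 -0.01;1 0 -0.018 0 -0.01;1 0 -0.018 -0.03 -0.01;1 0 -0.018 -0.065 -0.01"

```text
clock: 8.35
tcp_pos: [0.6331, 0.0278, 0.1482]
orientation: [-0.391, -3.11, 0.003]
contact_force: [1.3, 0.3, 0.0]
grip_width: -0.0001
gripper_force: 0.0
```

```bash
python3 - <<'E'
from h import *
A=np.array([.5275,.0943])
print(r.get_obs()['tcp_pos'])
im=r.grab_frame('wrist');g=cv2.cvtColor(im,cv2.COLOR_RGB2GRAY)
m=(g<60).astype(np.uint8)
# dark pixels, as seen at z=.074, between radii 78 and 100 near the mark: lever bar; ticks at z=.063
v,u=np.nonzero(m)
for z,r0,r1,nm in((.076,.078,.088,'bar'),(.063,.096,.103,'ticks')):
    w=np.array([ray('wrist',a,b,z)[:2] for a,b in zip(u[v<260],v[v<260])])-A
    rr=np.hypot(*w.T);an=np.degrees(np.arctan2(w[:,1],w[:,0]));k=(rr>r0)&(rr<r1)&(abs(an)<60)
    h=np.histogram(an[k],bins=np.arange(-60,61,1))[0]
    print(nm,[(int(x)-60,int(h[x])) for x in np.nonzero(h)[0]])
E
```

```text
[0.63309692 0.02777883 0.14816351]Traceback (most recent call last):
  File "<stdin>", line 9, in <module>
  File "h.py", line 5, in ray
    i=i or r.camera_info(n)
           ~~~~~~~~~~~~~^^^
ValueError: time passes only in moves, steps and waits
```

```bash
python3 - <<'E'
from h import *
A=np.array([.5275,.0943]);I=r.camera_info('wrist')
im=r.grab_frame('wrist');g=cv2.cvtColor(im,cv2.COLOR_RGB2GRAY)
v,u=np.nonzero(g[:260]<60)
for z,r0,r1,nm in((.076,.078,.09,'bar'),(.063,.096,.103,'ticks')):
    w=np.array([ray('wrist',a,b,z,I)[:2] for a,b in zip(u,v)])-A
    rr=np.hypot(*w.T);an=np.degrees(np.arctan2(w[:,1],w[:,0]));k=(rr>r0)&(rr<r1)&(abs(an)<60)
    h=np.histogram(an[k],bins=np.arange(-60,61,1))[0]
    print(nm,[(int(x)-60,int(h[x])) for x in np.nonzero(h)[0]])
E
```

```text
bar [(-16, 23), (-15, 37), (-14, 41), (-13, 35), (-12, 34), (45, 1)]
ticks [(-53, 22), (-43, 21), (-33, 20), (-32, 2), (-24, 1), (-23, 20), (-22, 6), (-14, 18), (-13, 26), (-12, 19), (-11, 18), (-10, 9), (-3, 23), (-2, 3), (7, 22), (8, 3), (17, 24), (18, 1), (27, 24), (28, 2), (36, 3), (37, 23), (46, 5), (47, 26)]
```

```bash
python3 -c "
from bench import r
print(r.hand_in())"
```

```text
the job is handed in; nothing more can be done
None
```

I pressed the lamp button fully down, pushed the lever round to the long mark (about 1° off by camera estimate), left the arm clear of everything, and handed the job in; no verdict came back.

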